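Seat a post foot in the pocket of a rail bar

TASK

Pick up the loose steel post foot (a disc with a round boss on top) from the bench and lay it flat on the flat bar at its landing end, to the right of the white mark on the fence as seen from the robot. Then, with the disc against the fence, slide it gently (never more than about 20 N) along the bar past the mark, without lifting it off the bar, until it drops into the shallow round pocket. Leave it sitting flat in the pocket, let go, and do not disturb the washer, the wrench or the can.

Things in the scene. Friction and masses are not known exactly. Their poses are not given: they have to be found in the camera images.
- disc: Steel post foot: a flat disc 50 mm in diameter, 10 mm thick, with a solid round boss 34 mm in diameter on its top, 25 mm high over all; edges broken 1 mm; about 0.16 to 0.26 kg; lies flat, boss up, on the bench at the start. Origin: centre of its underside; z axis up.
- jig: Fixed angle-iron fence, 360 mm long, over a clamped flat bar. Origin: bench height, below the middle of its working face. y: along the fence, to the robot's left at yaw 0; x: across it, away from the robot; z up. Working face: plane x = 0; 46 mm high up to x = 6 mm, then 26 mm high to x = 55 mm, with bolt heads 40 mm high at x = 34, y = -150 and +150 mm.
- jig_lane (a point): Point on the bar's top, 25 mm from the fence, at the fence's y = -95 mm, in the landing end: a disc centred here touches the fence. The clamped steel bar, 20 mm thick, runs under the fence; its flat top is 20 mm above the bench, 130 mm wide (fence's x = -90 to +40 mm), and always covers y = -140 to +140 mm. The landing end is its part at -y from the mark.
- jig_mark (a point): White line 8 mm wide painted across the fence at its y = -40 mm; this point is on the working face at the height of the bar's top.
- jig_pocket_about (a point): Where the pocket would be on average, at the bar's top (fence's x = -25, y = +50 mm). The real one is up to 35 mm to either side along y, not measured; in x it is true, so a disc sliding against the fence runs straight over it. One round flat pocket in the bar, 53 mm diameter, 5 mm deep (floor 15 mm above the bench): the 10 mm disc, seated, stands 5 mm proud.
- washer: Loose steel washer, 48 mm diameter, 24 mm hole, 10 mm thick, on the bench (bystander). Origin: centre of underside.
- wrench: Loose steel wrench, 170 mm long, on the bench (bystander). Origin: underside, near its middle; lies along its x axis.
- can: Loose grey can, 52 mm diameter, 120 mm tall, standing on the bench (bystander). Origin: centre of underside.
Things that resemble listed ones, but are neither listed nor needed, are in the scene too. Of the things that look like the disc, take the one that is nearest to the robot's base at the start.

How it is judged:
By the outcome, as a careful person would: the job done as asked, in the order asked, and still so for the second after the job is handed in, with the robot touching nothing.
It also fails if it takes over 58 s, if anything falls off the work surface, if the arm or the gripper's body presses on something with over 40 N, if the wrist force passes 120 N, or if a joint passes its speed limit or range.

ROBOT

A 6-joint arm with a two-finger parallel gripper is mounted at the origin on the work surface. World frame = base frame: x ahead of the robot, y to its left, z up, the work surface at z = 0. Lengths are in m, angles in rad, forces in N, time in s.
With the tool pointing down it reaches from about 0.35 to 0.875 m from the base axis. Payload 4.2 kg.
Tool frame: the origin (TCP) lies midway between the tips of the shut fingers; the grasp point (between the pads) lies 19 mm behind it; z points along the fingers, y is the direction in which the jaws open and shut (so a half turn about z gives the same grasp; the last joint's range is limited). The gripper opens to 87 mm and grips with 3 to 60 N. Pads are 19 mm wide; open, the fingers measure 117 mm over their backs; the gripper's body (75 mm by 190 mm) begins 51 mm behind the grasp point.
Start: joints at [1.388, 0.385, 0.008, 0, -1.194, -0.259], TCP at [0.267, 0.565, 0.223] pointing down, gripper open.
Joint ranges: [-3.14, 3.14], [-1.21, 2.06], [-1.07, 1.41], [-3.16, 2.05], [-2.99, -0.16], [-3.1, 3.1]. Speed limits (rad/s): [2.79, 2.79, 3.14, 3.14, 3.14, 3.14].

INTERFACE

Orientations are given as a unit quaternion [x, y, z, w].
In Python, from station import manip, eyes, job, models gives the robot as it stands.
- The arm moves only by the tool drive_tool, never from a script. Its arguments are lists of equal length, an entry for each row: "turn": the turn, a rotation vector about the tool's x, y, z in degrees, a list of three; "linear": the shift along the tool's x, y, z in cm, a list of three; "hand": the gripper command: -1 is shut, 1 is fully open, values between are in proportion. A call has 1 to 10 rows; each row is the pose to reach, as a shift and turn from the pose commanded when the call began, along the tool's axes at that moment; what a row does not reach only later rows make up. A row lasts 1/10 s, in which the tool goes at most 50 mm and 8.59 degrees, less where a joint would pass 70% of its speed; a pose out of reach is approached as far as the arm can. A call with a gripper value outside its range is refused whole. The fingers move at their own pace and stop on an object; "newtons" is the grip in N (left out, the last holds). Time passes only in rows, so rows that repeat a pose let the fingers close. It gives the time, the measured TCP pose, the force and the opening at its end, in the units of the state.
- manip.get_state(): the state, without advancing time (a new reading comes with each control period).
- eyes.capture(name): name is "scene" or "side" or "wrist"; returns the picture (400x640x3 uint8, blue, green, red); there is no depth.
- eyes.calibration(name): a dict with "vertical_fov" (degrees; the focal length in pixels is half the picture's height over the tangent of half this angle, whatever the lens; pixels are square), "cx", "cy" (the principal point, pixels), "world_to_cam" (4x4, takes a point from world to camera coordinates). Camera axes: x right, y up, looking along -z (the intrinsics and any distortion apply to the point x, -y, -z); pixel columns grow to the right and rows downward; lengths in m; the calibration is good to about 2 mm. A picture is of the moment at which its call begins: read the wrist's pose just before it. calibration takes no time and is no camera call; for the wrist camera it gives the pose at the moment of the call.
- job.close_job(): hands the job in, once; it reports no verdict.
Trained networks look in the newest picture that a camera, given by its name, has taken for a name from the list of things; names that differ only in an ending like _2 or _b are one class to them, and where a whole thing is asked for, a point or a joint stands for the part that bears it (a point fixed in the world has none). Each returns a list of dicts, best first, with "score" (0 to 1); they miss things now and then, are a little off and sometimes report something else, mostly with a low value. They report only what shows in the picture. A call takes as long as a camera call. They do not tell look-alikes from the thing itself.
- models.find_in(camera, target): "position" ([x, y, z] in m, in the coordinates of the camera as it stood for that picture, good to about 4 mm: the middle of the surface that is visible of it).
- models.silhouettes(camera, target): "region" (400x640 bool, what is visible of it).
- models.mark_of(camera, target): "position" ([x, y, z] in m, in the coordinates of the camera as it stood for that picture, good to about 4 mm: a listed point, or the origin of a listed thing).
The state is a dict: "time": time; "qpos": joint angles; "qvel": joint speeds; "joint_efforts": joint torques, N m; "tool_pos": TCP position; "ee_rot": TCP orientation; "wrist_force": force on the tool from outside, world axes, zero at the start; "torque": the same for the moment, N m; "gripper_width": finger opening in m.
Only numpy, scipy, OpenCV 4.12 (cv2) and the standard library are available. Lean on these libraries where they do the work, as an engineer would, in place of code of your own. Each camera call takes 0.05 s, during which the arm holds its last target. There are 200 camera calls.

## Working session

There is one attempt and no reset: what is moved stays moved. The work goes in short steps, Python scripts to look and compute and a tool call to move; the robot and the scene stay as the last step left them, time stands still between calls to the robot, and variables do not carry over. Pictures are saved under pics/ and viewed, about 8 in all and at most 12, crops included, and the job is handed in when it is done.

Besides the shell and the picture viewer there is one more tool, called after ">>>" as name(argument=value, ...) on one line, values as JSON. drive_tool: Moves the arm, as the interface text tells. Its arguments: {"type":"object","properties":{"turn":{"type":"array"},"linear":{"type":"array"},"hand":{"type":"array"},"newtons":{"type":"number"}},"required":["turn","linear","hand"]}

```bash
mkdir -p pics; cat > h.py <<'E'
import numpy as np, cv2
from station import manip, eyes, job, models
from scipy.spatial.transform import Rotation as R
def c2w(cam,p,cal=None):
    M=np.array((cal or eyes.calibration(cam))["world_to_cam"]); return (np.linalg.inv(M)@np.r_[p,1])[:3]
def ray(cam,u,v,z,cal=None):
    cal=cal or eyes.calibration(cam); f=200/np.tan(np.radians(cal["vertical_fov"])/2)
    Mi=np.linalg.inv(np.array(cal["world_to_cam"]))
    d=Mi[:3,:3]@np.array([(u-cal["cx"])/f,-(v-cal["cy"])/f,-1]); o=Mi[:3,3]
    return o+d*(z-o[2])/d[2]
def proj(cam,p,cal=None):
    cal=cal or eyes.calibration(cam); f=200/np.tan(np.radians(cal["vertical_fov"])/2)
    q=np.array(cal["world_to_cam"])@np.r_[p,1]
    return np.array([cal["cx"]+f*q[0]/-q[2],cal["cy"]-f*q[1]/-q[2]])
E
python3 - <<'E'
from h import *
np.set_printoptions(precision=3,suppress=True)
s=manip.get_state(); print(s["tool_pos"],R.from_quat(s["ee_rot"]).as_matrix(),s["wrist_force"],s["gripper_width"],s["time"])
for c in("scene","side"):
    im=eyes.capture(c); cv2.imwrite(f"pics/{c}1.png",im); k=eyes.calibration(c); print({a:b for a,b in k.items() if a!="world_to_cam"}, c2w(c,[0,0,0]))
    for t in("disc","jig","jig_lane","jig_mark","jig_pocket_about","washer","wrench","can"):
        for r in models.mark_of(c,t)[:3]: print(c,t,round(r["score"],2),c2w(c,r["position"]))
E
```

```text
[0.267 0.564 0.221] [[ 0.904 -0.428 -0.001]
 [-0.428 -0.904 -0.002]
 [ 0.     0.002 -1.   ]] [-0.26   0.439 -0.554] 0.08729720172498794 0.0
{'vertical_fov': 46.29962054150681, 'cx': 316.2626459382786, 'cy': 197.81060598255326} [0.918 0.567 1.046]
scene disc 0.7 [ 0.491 -0.297 -0.   ]
scene disc 0.47 [ 0.378 -0.394  0.   ]
scene disc 0.41 [0.571 0.038 0.019]
scene jig 0.65 [ 0.604 -0.007  0.002]
scene jig_lane 0.76 [ 0.595 -0.108  0.02 ]
scene jig_mark 0.82 [ 0.612 -0.047  0.021]
scene jig_pocket_about 0.8 [0.57  0.038 0.015]
scene washer 0.7 [ 0.379  0.258 -0.001]
scene wrench 0.92 [ 0.424 -0.041  0.002]
scene can 0.92 [0.49  0.401 0.001]
{'vertical_fov': 53.14063456955954, 'cx': 317.4743882452457, 'cy': 203.26956841225254} [-0.006 -0.474  0.84 ]
side disc 0.83 [ 0.385 -0.388 -0.004]
side disc 0.75 [ 0.385 -0.275 -0.   ]
side disc 0.56 [ 0.491 -0.297 -0.001]
side jig 0.8 [ 0.605 -0.002  0.002]
side jig 0.54 [ 0.384  0.26  -0.001]
side jig_lane 0.95 [ 0.593 -0.101  0.021]
side jig_mark 0.71 [ 0.612 -0.047  0.017]
side jig_pocket_about 0.76 [0.572 0.042 0.018]
side washer 0.47 [ 0.384  0.257 -0.002]
side wrench 0.59 [ 0.429 -0.042  0.003]
side can 0.85 [0.492 0.399 0.004]
```

View pics/scene1.png

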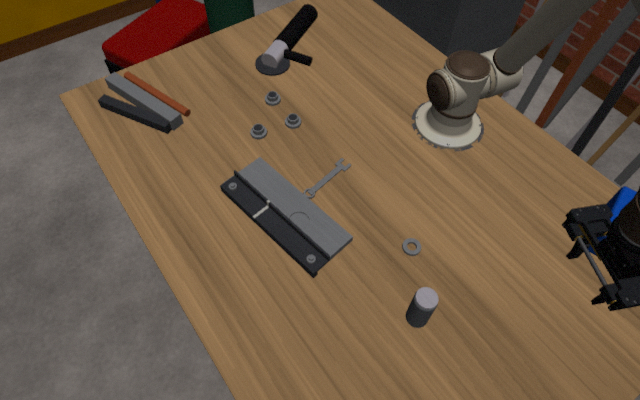

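View pics/side1.png

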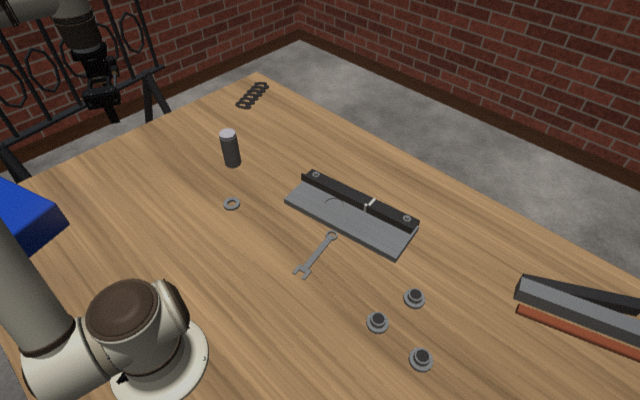

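The scene shows three look-alikes at pixels (273,98), (293,120) and (259,130). The nearest to the base is the one at (293,120), about world (0.385,-0.275). The jig's mark is at (263,210), with a faint pocket arc near (300,215).

```bash
cat >> h.py <<'E'
np.set_printoptions(precision=3,suppress=True)
def go(pos,ydir=None):
    s=manip.get_state(); T=R.from_quat(s["ee_rot"]).as_matrix()
    print("lin cm",100*T.T@(np.array(pos)-s["tool_pos"]),"at",s["tool_pos"],"t",s["time"])
    if ydir is not None:
        z=np.array([0,0,-1.]);y=np.r_[ydir,0]/np.linalg.norm(ydir)
        for sg in(1,-1):
            G=np.c_[np.cross(sg*y,z),sg*y,z]; print("turn",R.from_matrix(T.T@G).as_rotvec(degrees=True))
E
python3 - <<'E'
from h import *
M=np.linalg.inv(np.array(eyes.calibration("wrist")["world_to_cam"])); s=manip.get_state(); T=R.from_quat(s["ee_rot"]).as_matrix()
print("cam in tool",T.T@(M[:3,3]-s["tool_pos"]),"\n",T.T@M[:3,:3],eyes.calibration("wrist")["vertical_fov"])
for px in((293,120),(293,116)): print(ray("scene",*px,.025))
go([.385,-.275,.2],[-.156,.988])
# fence/jig fit from mark_of pts
L=[];W=[]
for l,ws in {(-25,-95):[(.595,-.108),(.593,-.101)],(0,-40):[(.612,-.047),(.612,-.047)],(-25,50):[(.570,.038),(.572,.042)],(0,0):[(.604,-.007),(.605,-.002)]}.items():
    for w in ws: L.append(np.array(l)/1000); W.append(w)
L=np.array(L);W=np.array(W);a=L-L.mean(0);b=W-W.mean(0)
th=np.arctan2((a[:,0]*b[:,1]-a[:,1]*b[:,0]).sum(),(a*b).sum());c,sn=np.cos(th),np.sin(th);Q=np.array([[c,-sn],[sn,c]])
o=W.mean(0)-Q@L.mean(0);print("yaw",np.degrees(th),o,W-(L@Q.T+o))
E
```

```text
cam in tool [ 0.07  -0.    -0.162] 
 [[ 0.     0.967  0.254]
 [ 1.    -0.    -0.   ]
 [-0.     0.254 -0.967]] 58.24599025089306
[ 0.39  -0.262  0.025]
[ 0.381 -0.276  0.025]
lin cm [46.566 70.896  2.253] at [0.267 0.565 0.223] t 0.9
turn [  0.003   0.001 145.714]
turn [ -0.001   0.002 -34.286]
yaw 9.080139374777662 [ 0.604 -0.006] [[ 0.    -0.004]
 [-0.002  0.003]
 [ 0.001 -0.001]
 [ 0.001 -0.001]
 [-0.002 -0.001]
 [ 0.     0.003]
 [-0.    -0.001]
 [ 0.001  0.004]]
```

>>> drive_tool(turn=[[0, 0, -34.3], [0, 0, -34.3], [0, 0, -34.3], [0, 0, -34.3], [0, 0, -34.3], [0, 0, -34.3], [0, 0, -34.3], [0, 0, -34.3], [0, 0, -34.3], [0, 0, -34.3]], linear=[[34.6, 35, 0], [34.6, 35, 0], [34.6, 35, 0], [34.6, 35, 0], [34.6, 35, 0], [34.6, 35, 0], [34.6, 35, 0], [34.6, 35, 0], [34.6, 35, 0], [34.6, 35, 0]], hand=[1, 1, 1, 1, 1, 1, 1, 1, 1, 1])

```text
time: 1.9
tool_pos: [0.4306, 0.0984, 0.223]
ee_rot: [0.997, 0.078, 0.001, -0.0]
wrist_force: [0.5, -0.2, 0.3]
gripper_width: 0.0872
```

```bash
python3 -c "
from h import *
go([.385,-.275,.2],[-.156,.988]);print(manip.get_state()['qpos'])"
```

```text
lin cm [-10.325  36.177   2.282] at [0.431 0.098 0.223] t 1.9
turn [ -0.097   0.029 179.991]
turn [-0.019 -0.062 -0.009]
[ 0.595  0.066 -0.414  0.    -1.09   1.132]
```

>>> drive_tool(turn=[[0, 0, 0], [0, 0, 0], [0, 0, 0], [0, 0, 0], [0, 0, 0], [0, 0, 0], [0, 0, 0], [0, 0, 0], [0, 0, 0], [0, 0, 0]], linear=[[-10.3, 36.2, 2.3], [-10.3, 36.2, 2.3], [-10.3, 36.2, 2.3], [-10.3, 36.2, 2.3], [-10.3, 36.2, 2.3], [-10.3, 36.2, 2.3], [-10.3, 36.2, 2.3], [-10.3, 36.2, 2.3], [-10.3, 36.2, 2.3], [-10.3, 36.2, 2.3]], hand=[1, 1, 1, 1, 1, 1, 1, 1, 1, 1])

```text
time: 2.9
tool_pos: [0.3848, -0.2734, 0.1994]
ee_rot: [0.997, 0.077, -0.0, -0.0]
wrist_force: [0.4, 0.1, -0.2]
gripper_width: 0.0867
```

```bash
python3 - <<'E'
from h import *
print(manip.get_state()['qpos'])
cal=eyes.calibration("wrist"); im=eyes.capture("wrist"); cv2.imwrite("pics/w1.png",im)
for r in models.mark_of("wrist","disc")[:3]: print(r["score"],c2w("wrist",r["position"],cal),proj("wrist",c2w("wrist",r["position"],cal),cal))
for r in models.silhouettes("wrist","disc")[:3]:
    m=r["region"].astype(np.uint8); v,u=np.nonzero(m); print(r["score"],u.min(),u.max(),v.min(),v.max(),u.mean(),v.mean())
go([.385,-.275,.2])
E
```

```text
[-0.273  0.143 -0.388 -0.    -1.04   1.998]
0.71 [ 0.389 -0.278 -0.   ] [317.566 175.192]
0.64 [ 0.381 -0.386  0.   ] [419.144 198.063]
0.63 [ 0.496 -0.299 -0.001] [357.774  69.098]
0.94 331 384 43 99 356.534223706177 70.97495826377296
0.88 402 451 174 222 426.6041994750656 198.52650918635172
0.8 289 338 154 203 313.59270672829996 178.90344119157677
lin cm [-0.078  0.269 -0.02 ] at [ 0.385 -0.272  0.2  ] t 3.05
```

View pics/w1.png

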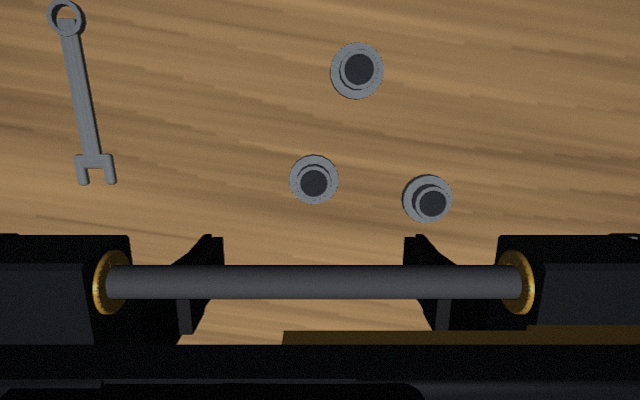

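The wrist view shows the target disc centred at (313.5,178.5), the two look-alikes at (357,71) and (427,199), and the wrench at upper left.

```bash
python3 - <<'E'
from h import *
cal=eyes.calibration("wrist")
print(ray("wrist",313.5,178.5,.008,cal),ray("wrist",314,182,.025,cal))
p=ray("wrist",313.5,178.5,.008,cal);go([p[0],p[1],.06])
E
```

```text
[ 0.387 -0.273  0.008] [ 0.387 -0.273  0.025]
lin cm [ 0.147  0.06  13.98 ] at [ 0.385 -0.272  0.2  ] t 3.05
```

>>> drive_tool(turn=[[0, 0, 0], [0, 0, 0], [0, 0, 0], [0, 0, 0], [0, 0, 0], [0, 0, 0], [0, 0, 0], [0, 0, 0]], linear=[[0.2, 0.1, 5], [0.2, 0.1, 10], [0.2, 0.1, 14], [0.2, 0.1, 16.5], [0.2, 0.1, 18], [0.2, 0.1, 18.7], [0.2, 0.1, 18.7], [0.2, 0.1, 18.7]], hand=[1, 1, 1, 1, 1, 1, 1, 1])

```text
time: 3.85
tool_pos: [0.3882, -0.2735, 0.0134]
ee_rot: [0.997, 0.079, 0.001, 0.0]
wrist_force: [0.6, 0.0, 0.5]
gripper_width: 0.0872
```

>>> drive_tool(turn=[[0, 0, 0], [0, 0, 0], [0, 0, 0], [0, 0, 0], [0, 0, 0], [0, 0, 0], [0, 0, 0], [0, 0, 0], [0, 0, 0], [0, 0, 0]], linear=[[0, 0, 0], [0, 0, 0], [0, 0, 0], [0, 0, 0], [0, 0, 0], [0, 0, 0], [0, 0, 0], [0, 0, 0], [0, 0, 0], [0, 0, 0]], hand=[-1, -1, -1, -1, -1, -1, -1, -1, -1, -1], newtons=20)

```text
time: 4.85
tool_pos: [0.3872, -0.2737, 0.0125]
ee_rot: [0.997, 0.078, -0.0, -0.0]
wrist_force: [0.3, 0.3, -0.5]
gripper_width: 0.0331
```

>>> drive_tool(turn=[[0, 0, 0], [0, 0, 0], [0, 0, 0], [0, 0, 0], [0, 0, 0], [0, 0, 0]], linear=[[0, 0, -1], [0, 0, -4], [0, 0, -9], [0, 0, -14], [0, 0, -17.5], [0, 0, -17.5]], hand=[-1, -1, -1, -1, -1, -1])

```text
time: 5.45
tool_pos: [0.3902, -0.2749, 0.1937]
ee_rot: [0.997, 0.079, 0.006, 0.003]
wrist_force: [0.6, -0.6, -2.2]
gripper_width: 0.0332
```

```bash
python3 - <<'E'
from h import *
print(manip.get_state()['gripper_width'],manip.get_state()['wrist_force']);go([.5,-.04,.2],[-.158,.987])
E
```

```text
0.033233647848218556 [ 0.647 -0.604 -2.217]
lin cm [ 14.537 -21.472  -0.612] at [ 0.39  -0.275  0.194] t 5.45
turn [ -1.007  -0.602 179.942]
turn [ 0.383 -0.641 -0.054]
```

>>> drive_tool(turn=[[0, 0, 0], [0, 0, 0], [0, 0, 0], [0, 0, 0], [0, 0, 0], [0, 0, 0], [0, 0, 0], [0, 0, 0], [0, 0, 0]], linear=[[14.7, -21.5, -1], [14.7, -21.5, -1], [14.7, -21.5, -1], [14.7, -21.5, -1], [14.7, -21.5, -1], [14.7, -21.5, -1], [14.7, -21.5, -1], [14.7, -21.5, -1], [14.7, -21.5, -1]], hand=[-1, -1, -1, -1, -1, -1, -1, -1, -1])

```text
time: 6.35
tool_pos: [0.4978, -0.0394, 0.197]
ee_rot: [0.997, 0.078, -0.001, 0.0]
wrist_force: [-0.6, 0.0, -2.4]
gripper_width: 0.0333
```

```bash
python3 - <<'E'
from h import *
cal=eyes.calibration("wrist"); im=eyes.capture("wrist"); cv2.imwrite("pics/w2.png",im)
import json; json.dump({k:np.array(v).tolist() for k,v in cal.items()},open("w2.json","w"))
for t in("jig","jig_lane","jig_mark","jig_pocket_about"):
    for r in models.mark_of("wrist",t)[:2]: p=c2w("wrist",r["position"],cal);print(t,r["score"],p,proj("wrist",p,cal))
go([.5,-.04,.2])
E
```

```text
jig 0.91 [ 0.606 -0.003 -0.   ] [292.898  60.456]
jig_lane 0.91 [ 0.596 -0.104  0.02 ] [400.799  88.008]
jig_mark 0.66 [ 0.614 -0.043  0.02 ] [337.685  55.391]
jig_pocket_about 0.92 [0.573 0.037 0.02 ] [241.918  88.622]
jig_pocket_about 0.42 [ 0.614 -0.041  0.021] [335.322  55.593]
lin cm [ 0.126  0.112 -0.238] at [ 0.499 -0.039  0.198] t 6.6
```

View pics/w2.png

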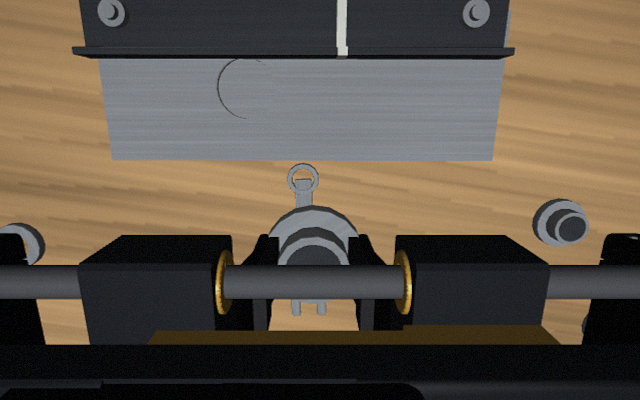

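```bash
python3 - <<'E'
from h import *
import json
cal=json.load(open("w2.json")); print(list(cal))
im=cv2.imread("pics/w2.png")
cv2.imwrite("pics/c2.png",cv2.resize(im[35:135,190:390],None,fx=4,fy=4,interpolation=cv2.INTER_CUBIC))
for px in((218,88),(247,118),(247,88),(100,58),(500,58)): print(px,ray("wrist",*px,.02,cal))
a,b=[ray("wrist",*p,.066-.02,cal) for p in((74,50),(514,50))]; print(a,b,np.degrees(np.arctan2(-(a-b)[0],(a-b)[1])))
E
```

```text
['vertical_fov', 'cx', 'cy', 'world_to_cam']
(218, 88) [0.57  0.058 0.02 ]
(247, 118) [0.548 0.03  0.02 ]
(247, 88) [0.574 0.033 0.02 ]
(100, 58) [0.579 0.164 0.02 ]
(500, 58) [ 0.634 -0.185  0.02 ]
[0.581 0.17  0.046] [ 0.637 -0.183  0.046] 8.923336164781189
```

View pics/c2.png

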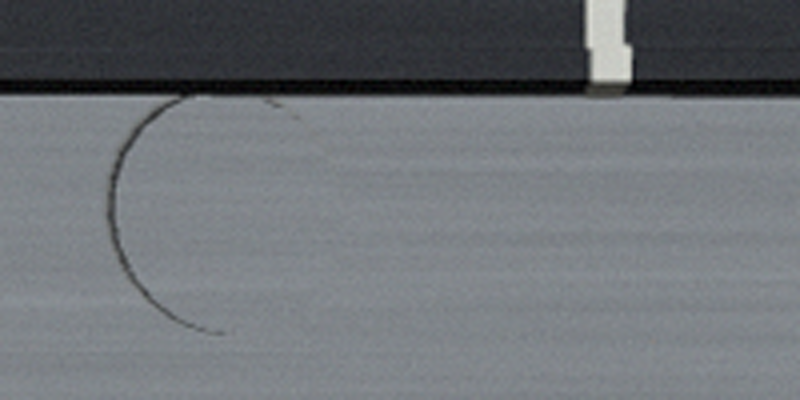

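The crop shows the pocket's left rim at full-picture (217.5,86.7), the mark's foot at (342.5,58.6) and the fence foot at row 58.5. The fence is horizontal in the picture, so the tool is aligned with it.

```bash
cat >> h.py <<'E'
YAW=np.radians(9.0); XJ=np.array([np.cos(YAW),np.sin(YAW),0]); YJ=np.array([-np.sin(YAW),np.cos(YAW),0])
E
python3 - <<'E'
from h import *
import json
cal=json.load(open("w2.json"))
m=ray("wrist",342.5,58.6,.02,cal); L=ray("wrist",217.5,86.7,.02,cal)
print("mark",m,"pocket left rel mark",(L-m)@XJ,(L-m)@YJ,"pocket jig y",(L-m)@YJ-.0265-.04)
o=m+.04*YJ; print("origin",o)
for u in(120,480):print("fence x",(ray("wrist",u,58.5,.02,cal)-o)@XJ)
pc=L-.0265*YJ; print("pocket c",pc)
t=o-.095*YJ-.030*XJ; print("lane-5mm",t); go([t[0],t[1],.06],YJ[:2]); go([t[0],t[1],.0345])
s=manip.get_state();print((pc-s["tool_pos"])@YJ)
E
```

```text
mark [ 0.612 -0.048  0.02 ] pocket left rel mark -0.023510715199279306 0.1120657738482533 pocket jig y 0.0455657738482533
origin [ 0.606 -0.008  0.02 ]
fence x 0.000346535651278894
fence x -8.0490790918297e-05
pocket c [0.576 0.033 0.02 ]
lane-5mm [ 0.591 -0.107  0.02 ]
lin cm [ 8.092  8.142 13.762] at [ 0.499 -0.039  0.198] t 6.6
turn [ -0.003   0.003 179.911]
turn [-0.002 -0.002 -0.089]
lin cm [ 8.092  8.142 16.312] at [ 0.499 -0.039  0.198] t 6.6
0.05902328719788426
```

>>> drive_tool(turn=[[0, 0, 0], [0, 0, 0], [0, 0, 0], [0, 0, 0], [0, 0, 0], [0, 0, 0], [0, 0, 0], [0, 0, 0], [0, 0, 0]], linear=[[4, 4, 4], [8.1, 8.1, 7], [8.1, 8.1, 10], [8.1, 8.1, 13], [8.1, 8.1, 15], [8.1, 8.1, 15.8], [8.1, 8.1, 16.1], [8.1, 8.1, 16.1], [8.1, 8.1, 16.1]], hand=[-1, -1, -1, -1, -1, -1, -1, -1, -1])

```text
time: 7.5
tool_pos: [0.5927, -0.1055, 0.0383]
ee_rot: [0.997, 0.079, 0.002, 0.0]
wrist_force: [0.4, -1.0, -2.1]
gripper_width: 0.0335
```

>>> drive_tool(turn=[[0, 0, 0], [0, 0, 0], [0, 0, 0], [0, 0, 0]], linear=[[0, 0, 0.1], [0, 0, 0.2], [0, 0, 0.25], [0, 0, 0.25]], hand=[-1, -1, -1, -1])

```text
time: 7.9
tool_pos: [0.5915, -0.1057, 0.0342]
ee_rot: [0.997, 0.078, 0.0, 0.0]
wrist_force: [0.6, 0.3, -2.9]
gripper_width: 0.0331
```

>>> drive_tool(turn=[[0, 0, 0], [0, 0, 0], [0, 0, 0], [0, 0, 0]], linear=[[0, 0, 0.05], [0, 0, 0.1], [0, 0, 0.15], [0, 0, 0.15]], hand=[-1, -1, -1, -1])

```text
time: 8.3
tool_pos: [0.5915, -0.1057, 0.0326]
ee_rot: [0.997, 0.078, -0.0, 0.0]
wrist_force: [-1.1, -0.1, -1.2]
gripper_width: 0.0333
```

>>> drive_tool(turn=[[0, 0, 0], [0, 0, 0], [0, 0, 0], [0, 0, 0], [0, 0, 0], [0, 0, 0], [0, 0, 0], [0, 0, 0]], linear=[[0, 0, 0], [0, 0, 0], [0, 0, 0], [0, 0, 0], [0, 0, 0], [0, 0, 0], [0, 0, 0], [0, 0, 0]], hand=[-0.12, -0.12, -0.12, -0.12, -1, -1, -1, -1], newtons=6)

```text
time: 9.1
tool_pos: [0.5916, -0.1057, 0.0326]
ee_rot: [0.997, 0.078, 0.0, 0.0]
wrist_force: [0.3, -0.3, 0.3]
gripper_width: 0.0339
```

>>> drive_tool(turn=[[0, 0, 0], [0, 0, 0], [0, 0, 0], [0, 0, 0]], linear=[[0.1, 0, 0], [0.2, 0, 0], [0.3, 0, 0], [0.3, 0, 0]], hand=[-1, -1, -1, -1])

```text
time: 9.5
tool_pos: [0.5929, -0.1056, 0.0326]
ee_rot: [0.997, 0.078, -0.002, 0.0]
wrist_force: [-5.1, -1.0, 5.0]
gripper_width: 0.0339
```

>>> drive_tool(turn=[[0, 0, 0], [0, 0, 0], [0, 0, 0], [0, 0, 0]], linear=[[0, 0, 0], [0, 0, 0], [0, 0, 0], [0, 0, 0]], hand=[-0.1, -0.1, -0.1, -0.1])

```text
time: 9.9
tool_pos: [0.595, -0.1051, 0.0324]
ee_rot: [0.997, 0.078, 0.0, -0.0]
wrist_force: [0.5, 0.1, -0.1]
gripper_width: 0.0388
```

```bash
python3 - <<'E'
from h import *
s=manip.get_state();print(s["tool_pos"],s["wrist_force"])
a=cv2.resize(eyes.capture("wrist")[60:400,160:480],None,fx=1.2,fy=1.2)
def crop(n):
    im=eyes.capture(n);u,v=map(int,proj(n,s["tool_pos"])); u=min(max(u,70),570);v=min(max(v,70),330); return cv2.resize(im[v-70:v+70,u-70:u+70],(400,400),interpolation=cv2.INTER_CUBIC)
c=crop("side"); 
cv2.imwrite("pics/p1.png",np.hstack([cv2.resize(a,(376,400)),c]))
E
```

```text
[ 0.595 -0.105  0.032] [ 0.507  0.108 -0.067]
```

View pics/p1.png

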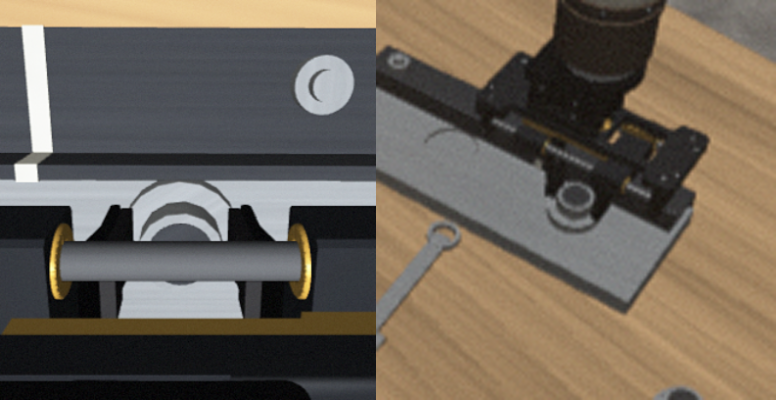

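>>> drive_tool(turn=[[0, 0, 5], [0, 0, 10], [0, 0, 10]], linear=[[-0.2, 0, 0], [-0.2, 0, 0], [-0.2, 0, 0]], hand=[-0.1, -0.1, -0.1])

```text
time: 10.3
tool_pos: [0.5927, -0.1055, 0.0326]
ee_rot: [1.0, -0.009, 0.0, -0.0]
wrist_force: [0.0, 0.8, -0.2]
gripper_width: 0.0391
```

>>> drive_tool(turn=[[0, 0, 0], [0, 0, 0], [0, 0, 0], [0, 0, 0], [0, 0, 0], [0, 0, 0], [0, 0, 0], [0, 0, 0], [0, 0, 0], [0, 0, 0]], linear=[[-0.03, -0.2, 0], [-0.07, -0.4, 0], [-0.1, -0.6, 0], [-0.16, -0.9, 0], [-0.21, -1.2, 0], [-0.26, -1.5, 0], [-0.32, -1.8, 0], [-0.37, -2.1, 0], [-0.42, -2.4, 0], [-0.48, -2.7, 0]], hand=[-0.1, -0.1, -0.1, -0.1, -0.1, -0.1, -0.1, -0.1, -0.1, -0.1])

```text
time: 11.3
tool_pos: [0.5882, -0.0782, 0.0325]
ee_rot: [1.0, -0.009, -0.0, 0.0]
wrist_force: [0.7, -1.7, -0.4]
gripper_width: 0.0392
```

>>> drive_tool(turn=[[0, 0, 0], [0, 0, 0], [0, 0, 0], [0, 0, 0], [0, 0, 0], [0, 0, 0], [0, 0, 0], [0, 0, 0], [0, 0, 0], [0, 0, 0]], linear=[[-0.07, -0.4, 0], [-0.14, -0.8, 0], [-0.21, -1.2, 0], [-0.28, -1.6, 0], [-0.35, -2.0, 0], [-0.42, -2.4, 0], [-0.49, -2.8, 0], [-0.56, -3.2, 0], [-0.63, -3.6, 0], [-0.7, -4.0, 0]], hand=[-0.1, -0.1, -0.1, -0.1, -0.1, -0.1, -0.1, -0.1, -0.1, -0.1])

```text
time: 12.3
tool_pos: [0.5818, -0.038, 0.0325]
ee_rot: [1.0, -0.009, -0.0, 0.0]
wrist_force: [0.4, -2.3, -0.1]
gripper_width: 0.0398
```

>>> drive_tool(turn=[[0, 0, 0], [0, 0, 0], [0, 0, 0], [0, 0, 0], [0, 0, 0], [0, 0, 0], [0, 0, 0], [0, 0, 0], [0, 0, 0], [0, 0, 0]], linear=[[-0.07, -0.4, 0], [-0.14, -0.8, 0], [-0.21, -1.2, 0], [-0.28, -1.6, 0], [-0.35, -2.0, 0], [-0.42, -2.4, 0], [-0.49, -2.8, 0], [-0.56, -3.2, 0], [-0.63, -3.6, 0], [-0.7, -4.0, 0]], hand=[-0.1, -0.1, -0.1, -0.1, -0.1, -0.1, -0.1, -0.1, -0.1, -0.1])

```text
time: 13.3
tool_pos: [0.5753, 0.0021, 0.0324]
ee_rot: [1.0, -0.009, -0.0, 0.0]
wrist_force: [-1.4, -2.3, 0.6]
gripper_width: 0.0392
```

```bash
python3 - <<'E'
from h import *
s=manip.get_state();print(s["tool_pos"],s["wrist_force"],"to pocket",(np.array([.576,.033,.02])-s["tool_pos"])@YJ)
a=eyes.capture("wrist")[60:400,160:480]
im=eyes.capture("side");u,v=map(int,proj("side",s["tool_pos"]))
cv2.imwrite("pics/p2.png",np.hstack([cv2.resize(a,(376,400)),cv2.resize(im[v-60:v+60,u-60:u+60],(400,400),interpolation=cv2.INTER_CUBIC)]))
E
```

```text
[0.575 0.002 0.032] [-1.427 -2.263  0.569] to pocket 0.030454640966387107
```

View pics/p2.png

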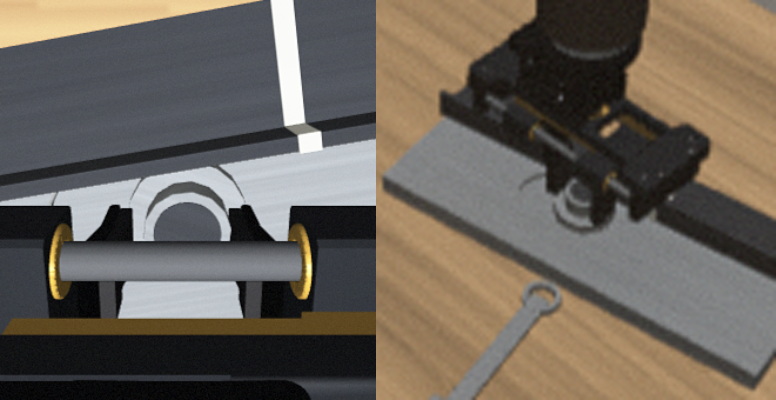

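The disc is past the mark, flat and touching the fence. The pocket rim shows ahead on the left, about 30 mm away.

>>> drive_tool(turn=[[0, 0, 0], [0, 0, 0], [0, 0, 0], [0, 0, 0], [0, 0, 0], [0, 0, 0], [0, 0, 0], [0, 0, 0], [0, 0, 0], [0, 0, 0]], linear=[[-0.04, -0.25, 0], [-0.09, -0.5, 0], [-0.13, -0.75, 0], [-0.18, -1.0, 0], [-0.22, -1.25, 0], [-0.26, -1.5, 0], [-0.31, -1.75, 0], [-0.35, -2.0, 0], [-0.39, -2.2, 0], [-0.41, -2.3, 0]], hand=[-0.1, -0.1, -0.1, -0.1, -0.1, -0.1, -0.1, -0.1, -0.1, -0.1])

```text
time: 14.4
tool_pos: [0.5699, 0.0234, 0.0325]
ee_rot: [1.0, -0.009, -0.002, 0.001]
wrist_force: [-4.7, -5.0, 2.7]
gripper_width: 0.0395
```

>>> drive_tool(turn=[[0, 0, 0], [0, 0, 0], [0, 0, 0], [0, 0, 0], [0, 0, 0]], linear=[[-0.02, -0.1, 0], [-0.04, -0.2, 0], [-0.05, -0.3, 0], [-0.07, -0.4, 0], [-0.09, -0.5, 0]], hand=[-0.1, -0.1, -0.1, -0.1, -0.1])

```text
time: 14.9
tool_pos: [0.5668, 0.0275, 0.0318]
ee_rot: [1.0, -0.01, -0.005, 0.002]
wrist_force: [-7.4, -7.6, 5.6]
gripper_width: 0.039
```

```bash
python3 - <<'E'
from h import *
s=manip.get_state();print(s["tool_pos"],s["wrist_force"],s["torque"],"to pocket",(np.array([.576,.033,.02])-s["tool_pos"])@YJ)
a=eyes.capture("wrist")[60:400,160:480]
im=eyes.capture("side");u,v=map(int,proj("side",s["tool_pos"]))
cv2.imwrite("pics/p3.png",np.hstack([cv2.resize(a,(376,400)),cv2.resize(im[v-50:v+50,u-50:u+50],(400,400),interpolation=cv2.INTER_CUBIC)]))
E
```

```text
[0.567 0.027 0.032] [-7.387 -7.632  5.61 ] [-2.75   2.191 -0.198] to pocket 0.004030832905971189
```

View pics/p3.png

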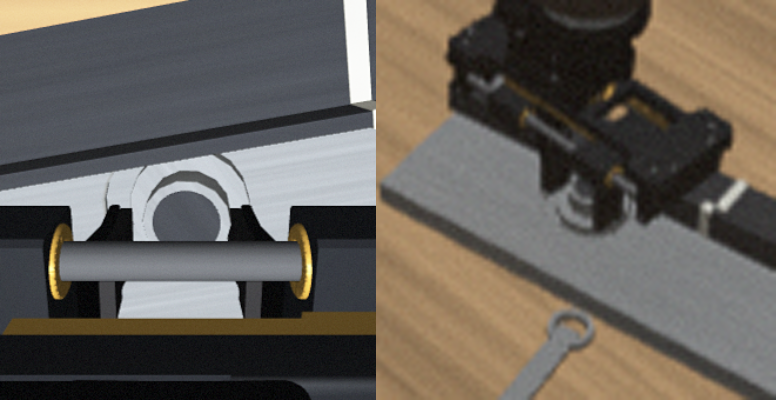

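Forces have risen to about 12 N. The disc's leading edge has dipped, so its raised rear rim is touching the fingertip. I'll back off a little, raise the tips 3 mm, and then continue gently.

>>> drive_tool(turn=[[0, 0, 0], [0, 0, 0], [0, 0, 0], [0, 0, 0], [0, 0, 0], [0, 0, 0]], linear=[[0.02, 0.15, 0], [0.05, 0.3, 0], [0.05, 0.3, -0.1], [0.05, 0.3, -0.2], [0.05, 0.3, -0.3], [0.05, 0.3, -0.3]], hand=[-0.1, -0.1, -0.1, -0.1, -0.1, -0.1])

```text
time: 15.6
tool_pos: [0.5722, 0.0274, 0.0359]
ee_rot: [1.0, -0.009, 0.001, -0.0]
wrist_force: [0.9, -1.0, -0.5]
gripper_width: 0.0395
```

>>> drive_tool(turn=[[0, 0, 0], [0, 0, 0], [0, 0, 0], [0, 0, 0], [0, 0, 0]], linear=[[-0.02, -0.1, 0], [-0.04, -0.2, 0], [-0.05, -0.3, 0], [-0.07, -0.4, 0], [-0.09, -0.5, 0]], hand=[-0.1, -0.1, -0.1, -0.1, -0.1])

```text
time: 16.1
tool_pos: [0.5705, 0.0318, 0.0353]
ee_rot: [1.0, -0.009, -0.0, 0.0]
wrist_force: [0.6, -1.3, 0.7]
gripper_width: 0.0388
```

>>> drive_tool(turn=[[0, 0, 0], [0, 0, 0], [0, 0, 0]], linear=[[-0.02, -0.1, 0], [-0.04, -0.2, 0], [-0.04, -0.2, 0]], hand=[-0.1, -0.1, -0.1])

```text
time: 16.4
tool_pos: [0.5703, 0.034, 0.0355]
ee_rot: [1.0, -0.009, -0.0, 0.0]
wrist_force: [-0.9, -0.4, -0.2]
gripper_width: 0.0393
```

>>> drive_tool(turn=[[0, 0, 0], [0, 0, 0], [0, 0, 0], [0, 0, 0]], linear=[[-0.02, -0.1, 0], [-0.04, -0.2, 0], [-0.05, -0.3, 0], [-0.05, -0.3, 0]], hand=[-0.1, -0.1, -0.1, -0.1])

```text
time: 16.8
tool_pos: [0.5699, 0.037, 0.0355]
ee_rot: [1.0, -0.009, -0.0, 0.0]
wrist_force: [-0.1, -1.0, -0.1]
gripper_width: 0.0389
```

```bash
python3 - <<'E'
from h import *
s=manip.get_state();print(s["tool_pos"],s["wrist_force"],"to pocket",(np.array([.576,.033,.02])-s["tool_pos"])@YJ)
a=eyes.capture("wrist")[60:400,160:480]
im=eyes.capture("side");u,v=map(int,proj("side",s["tool_pos"]))
cv2.imwrite("pics/p4.png",np.hstack([cv2.resize(a,(376,400)),cv2.resize(im[v-40:v+40,u-40:u+40],(400,400),interpolation=cv2.INTER_CUBIC)]))
E
```

```text
[0.57  0.037 0.036] [-0.069 -0.961 -0.095] to pocket -0.0048898911983418945
```

View pics/p4.png

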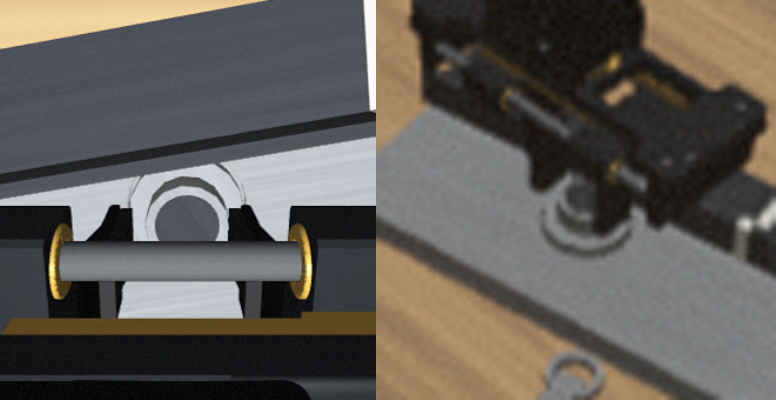

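>>> drive_tool(turn=[[0, 0, 0], [0, 0, 0], [0, 0, 0], [0, 0, 0]], linear=[[-0.02, -0.1, 0], [-0.04, -0.2, 0], [-0.05, -0.3, 0], [-0.05, -0.3, 0]], hand=[-0.1, -0.1, -0.1, -0.1])

```text
time: 17.3
tool_pos: [0.5695, 0.0388, 0.036]
ee_rot: [1.0, -0.009, -0.0, 0.001]
wrist_force: [-0.6, -7.7, 2.1]
gripper_width: 0.0393
```

>>> drive_tool(turn=[[0, 0, 0], [0, 0, 0], [0, 0, 0], [0, 0, 0], [0, 0, 0], [0, 0, 0], [0, 0, 0]], linear=[[0.03, 0.2, 0], [0.07, 0.4, 0], [0.07, 0.4, 0], [0.07, 0.4, 0], [0.07, 0.4, 0], [0.07, 0.4, 0], [0.07, 0.4, 0]], hand=[-0.1, -0.1, 0.2, 0.3, 0.3, 0.3, 0.3])

```text
time: 18.0
tool_pos: [0.5701, 0.036, 0.0355]
ee_rot: [1.0, -0.009, -0.0, -0.0]
wrist_force: [-0.6, -1.3, 0.1]
gripper_width: 0.0564
```

>>> drive_tool(turn=[[0, 0, -5], [0, 0, -10], [0, 0, -10], [0, 0, -10], [0, 0, -10], [0, 0, -10], [0, 0, -10]], linear=[[0, 0, -1], [0, 0, -4], [-2, 0, -8], [-6, 0, -12], [-7, 0, -15], [-7, 0, -15], [-7, 0, -15]], hand=[0.3, 0.3, 0.3, 0.3, 0.3, 0.3, 0.3])

```text
time: 18.7
tool_pos: [0.5003, 0.0374, 0.1867]
ee_rot: [0.997, 0.078, 0.001, -0.001]
wrist_force: [0.3, 0.3, 0.1]
gripper_width: 0.0563
```

```bash
python3 - <<'E'
from h import *
s=manip.get_state();print(s["tool_pos"],s["wrist_force"])
cal=eyes.calibration("wrist");im=eyes.capture("wrist")
P=np.array([.574,.035,.02]);u,v=map(int,proj("wrist",P,cal));print(u,v)
for r in models.mark_of("wrist","disc")[:2]: print(r["score"],c2w("wrist",r["position"],cal))
b=eyes.capture("side");u2,v2=map(int,proj("side",P))
for t in("disc","washer","wrench","can"):
    for r in models.mark_of("side",t)[:3]: print(t,r["score"],c2w("side",r["position"]))
v=max(v,60)
cv2.imwrite("pics/p5.png",np.hstack([cv2.resize(im[v-60:v+60,u-60:u+60],(400,400),interpolation=cv2.INTER_CUBIC),cv2.resize(b[v2-40:v2+40,u2-40:u2+40],(400,400),interpolation=cv2.INTER_CUBIC)]))
E
```

```text
[0.5   0.037 0.187] [0.276 0.287 0.147]
328 105
0.83 [ 0.495 -0.302 -0.004]
0.64 [0.577 0.035 0.017]
disc 0.85 [ 0.492 -0.298 -0.001]
disc 0.8 [0.574 0.036 0.017]
disc 0.67 [ 0.385 -0.386 -0.002]
washer 0.54 [0.388 0.258 0.001]
wrench 0.79 [ 0.428 -0.04   0.004]
can 0.68 [0.494 0.398 0.002]
```

View pics/p5.png

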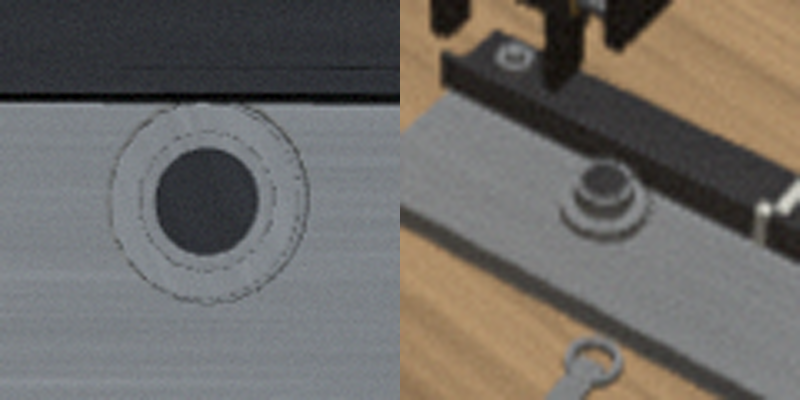

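The disc sits concentric in the pocket at (208,203) in the left crop, with a thin even gap all round. It is flat, and the bystanders have not moved.

```bash
python3 -c "
from h import *
print(job.close_job())"
```

```text
the job is handed in; nothing more can be done
None
```

The post foot is sitting in the pocket and released, and I handed the job in at about 19 s of the 58 s allowed.

I took the disc nearest the base, laid it flat at the landing end and brought it against the fence. I then slid it past the mark with one finger pushing on the boss, and it dropped into the pocket.

- **Last checks:** The final pictures show the disc concentric in the pocket with a thin, even gap all round, and flat. The network put its underside at 17 mm, against 15 mm for the pocket floor and 20 mm for the bar top. The washer, wrench and can were found within about 4 mm of where they started, which is the networks' own error. The gripper was clear, with no force on it.
- **Highest force:** The largest wrist-force reading during the slide was about 12 N. It came when the disc's front edge dipped into the pocket and its raised rear rim met the fingertip. I backed off 3 mm, raised the tips 3 mm and continued. A final 8 N reading when I pushed on showed the disc had stopped against the pocket wall.
- **Limits of the force check:** Forces were read only at the end of each move, so a brief peak in between would not show. During that contact the arm was pushed about 4–5 mm away from the fence, so the disc may briefly have been off the fence there; the picture was not clear on it.
- **Measurements that disagreed:** The disc touched the fence about 3 mm nearer the robot than the wrist camera had placed it, and I went by the contact.

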